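Wind the feed carriage up to clamp a pine block

TASK

Lay the pine block flat and lengthwise on the bed of the clamping fixture, in the middle between the sprung jaw and the end stop, and let go of it. Then turn the black knob on the carriage clockwise, following it as the carriage travels with it, until the jaw holds the block firmly against the end stop, but do not overtighten it; leave the other things on the bench alone.

Things in the scene. Friction and masses are not known exactly. Their poses are not given: they have to be found in the camera images.
- pine_block: Sawn pine block, 46 x 92 x 34 mm (x, y, z), 50 to 100 g; origin at the centre of its underside, y along its length, z up. It starts lying flat on the bench to the left of the fixture.
- fixture: Clamping fixture bolted to the bench: aluminium bed 285 x 100 mm, 14 mm thick. Origin on the bench below it, z up, x along the carriage's travel from the carriage to the end stop, y across. The fixed steel stop on the bed is 64 mm wide, 32 mm high; it was set by hand, its face anywhere from x = 74 to 86 mm, different each time. The jaw's face starts at x = -39 mm.
- bed_centre (a point): Point on the bed's top (14 mm above the bench) at x = 17.5 mm, y = 0 of the fixture: lay the middle of the block's underside here. Axes as the fixture's. This leaves 10 mm between block and jaw and 10 to 22 mm between block and stop.
- carriage: Grey carriage, 80 x 84 mm, top 47 mm above the bench, slides along the fixture's x with jaw and knob. Origin on the bed's top under its centre; starts at x = -95 mm of the fixture. The steel jaw (64 mm wide, 26 high), face 56 mm ahead of this origin, yields on a spring: 2 N per mm, up to 8 mm, then hard. A firm clamp is 5 to 15 N; over 22 N is overtight.
- knob_grip (a point): Middle of the black bar knob on the carriage, on its upright axis, 71 mm above the bench; it moves with the carriage. The bar is 64 mm long (this point's x axis), 16 mm thick (y axis) and 28 mm high (57 to 85 mm above the bench), on a round collar 48 mm across with its top at 57 mm.
- knob (a joint): Turn of the knob, rad: 0 at the start, growing clockwise seen from above, at most 4.16. Each rad drives the carriage 12 mm towards the stop. It takes a steady 0.15 N m running free; jaw force adds 0.012 N m per N. The drive stays where it is left: it holds about 12 N of jaw force and backs off to that if tighter.
- tape_measure: Black pocket tape measure, 80 x 72 x 34 mm, a bystander; origin at the centre of its underside.
- masking_tape: Roll of masking tape, 90 mm across, 24 mm high, lying flat, a bystander; origin at the centre of its underside.

How it is judged (in metres and radians):
On the way, in this order (a step that is already met when the one before it is completed fails the run):
1. the block lies flat on the bed between jaw and stop, let go, not yet clamped (z of pine_block in the frame of bed_centre between -0.006 and 0.006 m and y of pine_block in the frame of bed_centre between -0.015 and 0.015 m and angle between the y axis of pine_block and the x axis of fixture, either way round below 0.2 rad and angle between pine_block's own z axis and vertical below 0.1 rad and contact force between the fingers and pine_block below 0.2 N and contact force between carriage and pine_block below 2 N), for 0.2 s.
2. the jaw presses the block against the end stop (contact force between carriage and pine_block above 4 N and linear speed of pine_block below 0.01 m/s), for 0.2 s.
At the end, for the whole second after the job is handed in: The block lies flat on the bed (within 6 mm of its top, tilt under 0.1 rad), lengthwise (within 0.12 rad of the fixture's x) and within 15 mm of the bed's centre line, at rest, and the jaw presses it against the end stop with more than 4 N (all of step 2 and z of pine_block in the frame of bed_centre between -0.006 and 0.006 m and y of pine_block in the frame of bed_centre between -0.015 and 0.015 m and angle between the y axis of pine_block and the x axis of fixture, either way round below 0.12 rad and angle between pine_block's own z axis and vertical below 0.1 rad); the robot touches nothing.
It fails at once if the clamp is overtightened (more than 22 N on the block) (contact force between carriage and pine_block above 22 N).
It fails at once if a bystander is moved by more than 30 mm (distance of any of tape_measure, masking_tape from where it was at the start of the episode above 0.03 m).
It fails at once if the carriage is pushed along by its housing instead of being wound by its knob (more than 10 N) (contact force between the fingers and carriage_c0 above 10 N).
It also fails if it takes over 72 s, if anything falls off the work surface, if the arm or the gripper's body presses on something with over 40 N, if the wrist force passes 120 N, or if a joint passes its speed limit or range.

ROBOT

A 6-joint arm with a two-finger parallel gripper is mounted at the origin on a cart in front of the work surface, level with it; the furniture and walls round the work are solid. World frame = base frame: x ahead of the robot, y to its left, z up, the work surface at z = 0. Lengths are in mm, angles in rad, forces in N, time in s.
With the tool pointing down it reaches from about 275 to 825 mm from the base axis. Payload 5.2 kg.
Tool frame: the origin (TCP) lies at the very end of the fingers, on their centre line; the grasp point (between the pads) lies 19 mm behind it; z points along the fingers, y is the line along which they close (so a half turn about z gives the same grasp; the last joint's range is limited). The gripper opens to 93 mm and grips with 3 to 60 N. Pads are 15 mm wide; open, the fingers measure 128 mm over their backs; the gripper's body (75 mm by 188 mm) begins 65 mm behind the grasp point.
Start: joints at [1.064, 0.259, 1.535, -0, 1.348, -0.203], TCP at [164.509, 524.825, 218.653] pointing down, gripper open.
Joint ranges: [-3.14, 3.14], [-0.91, 2.08], [0.19, 2.58], [-1.22, 4.36], [0.22, 2.71], [-3.12, 3.12]. Speed limits (rad/s): [2.57, 2.57, 3.14, 3.14, 3.14, 3.14].

INTERFACE

Orientations are given as [roll, pitch, yaw] about the fixed x, y, z axes, in that order (R = Rz(yaw) Ry(pitch) Rx(roll)).
In Python, from bench import robot gives the robot as it stands. The module is installed in compiled form; this text tells all that it offers. Calls block until the motion is done:
- robot.move_ptp(position, orientation): joint-space move of the TCP to a pose.
- robot.move_linear(position, ori=None, speed=150, f_stop=None): straight line of the TCP; ori=None keeps the orientation; speed is the mean speed in mm/s. With f_stop (N) it stops when the force on the tool has changed by that much, and returns True; else False.
- robot.move_j(angles): joint-space move.
- robot.move_gripper(opening): opening from 0.0 (shut) to 1.0 (fully open); the grip force is fixed at half the most; returns when the fingers have stopped.
- robot.sleep(seconds).
- robot.inverse_kinematics(position, orientation): joint angles nearest the present ones, or None.
- robot.get_image(name): name is "scene" or "side" or "wrist"; returns a dict with "img" (384x512x3 uint8, blue, green, red), "fovy" (degrees; the focal length in pixels is half the picture's height over the tangent of half this angle, whatever the lens; pixels are square), "cx", "cy" (the principal point, pixels), "eye" and "orientation" of the camera in the world. Camera axes: x right, y down, z forward; pixel columns grow to the right and rows downward; lengths in mm; the calibration is good to about 2 mm. A picture is of the moment at which its call begins. There is no depth.
A pose or a line that the arm cannot do raises robot.MotionError and nothing moves.
- robot.hand_in(): hands the job in; it is judged then, once.
Readings, each from a call of its own:
- robot.current_t(): time.
- robot.current_qpos(): joint angles.
- robot.current_joint_vel(): joint speeds.
- robot.current_joint_efforts(): joint torques, N m.
- robot.current_tcp_pos(): TCP position.
- robot.current_eef_rot(): TCP orientation.
- robot.current_contact_force(): force on the tool from outside, world axes, zero at the start.
- robot.current_ft_torque(): the same for the moment, N m.
- robot.current_gripper_width(): opening from 0.0 (shut) to 1.0 (fully open).
- robot.current_finger_force(): force on a finger pad.
Only numpy, scipy, OpenCV 4.12 (cv2) and the standard library are available. Lean on these libraries where they do the work, as an engineer would, in place of code of your own. Each camera call takes 0.05 s, during which the arm holds its last target. There are 200 camera calls.

## Working session

There is one attempt and no reset: what is moved stays moved. The work goes in short steps, each a Python script; the robot and the scene stay as the last script left them, time stands still between calls to the robot, and variables do not carry over. Pictures are saved under pics/ and viewed, at most 10 in all, crops included, and the job is handed in when it is done.

```bash
mkdir -p pics; python3 - <<'E'
from bench import robot
import cv2,numpy as np
for n in("scene","side"):
    d=robot.get_image(n); cv2.imwrite(f"pics/{n}0.png",d["img"])
    print(n,d["fovy"],d["cx"],d["cy"],d["eye"],d["orientation"])
print(robot.current_eef_rot(),robot.current_t())
E
```

```text
scene 45.56654416267327 250.64268922067396 194.7019850679537 [-133.22431548 -544.19822097  977.25537578] [-2.40564457 -0.01790528 -0.8416285 ]
side 52.17555877414413 252.6594117362304 191.1116961361671 [ 431.31027298 -828.83746913  832.61742024] [-2.31372592  0.0049762  -0.0659825 ]
[-3.14001095e+00 -3.02726345e-04  2.83784190e+00] 0.1
```

View pics/scene0.png

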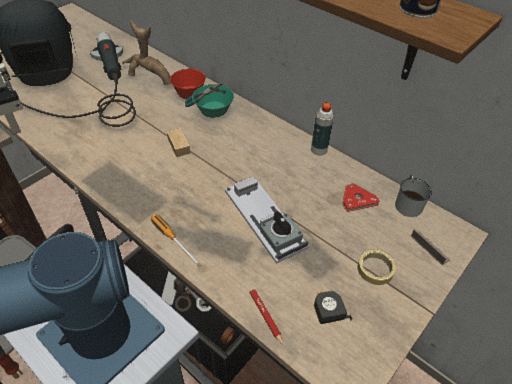

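View pics/side0.png

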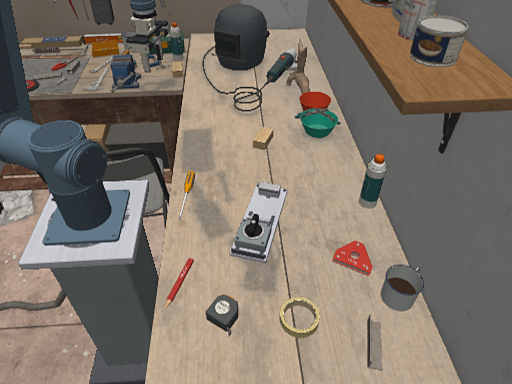

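The scene view shows the block at about (179,142), the stop at (245,186), the knob at (281,226) and the carriage end at (285,255). The side view shows the block at (263,138), the stop at (268,188) and the knob at (253,228). I'll take rough positions from these, then look with the wrist camera.

```bash
cat > h.py <<'E'
from bench import robot
import cv2,numpy as np
from scipy.spatial.transform import Rotation as Ro
def ray(d,px):
    f=d["img"].shape[0]/2/np.tan(np.radians(d["fovy"])/2)
    v=np.array([(px[0]-d["cx"])/f,(px[1]-d["cy"])/f,1.])
    return np.array(d["eye"]),Ro.from_euler("xyz",d["orientation"]).as_matrix()@v
def onz(d,px,z):
    e,v=ray(d,px); return (e+v*(z-e[2])/v[2])[:2]
def down(yaw): return [np.pi,0,yaw]
E
python3 - <<'E'
from h import *
for n,P in(("scene",[(179,142,34),(245,186,46),(281,226,71),(285,255,14)]),("side",[(263,138,34),(268,188,46),(253,228,71)])):
    d=robot.get_image(n)
    for x,y,z in P: print(n,x,y,onz(d,(x,y),z).round(1))
d=robot.get_image("wrist");cv2.imwrite("pics/w0.png",d["img"]);print(d["fovy"],d["eye"],d["orientation"])
E
```

```text
scene 179 142 [528.9 322.2]
scene 245 186 [520.7  38.9]
scene 281 226 [ 462.3 -136.6]
scene 285 255 [ 433.9 -177.9]
side 263 138 [539.4 313.1]
side 268 188 [530.5  36.5]
side 253 228 [ 473.7 -142.9]
71.16519765388877 [ 85.09446439 551.2550738  385.288327  ] [2.83667750e+00 2.50816969e-03 1.26585284e+00]
```

View pics/w0.png

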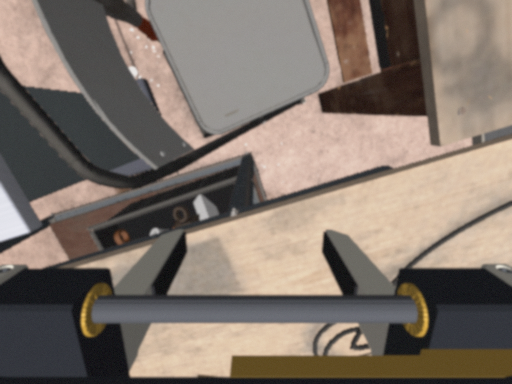

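The wrist camera sits on the tool's +x side and looks back under the TCP, with the fingertips at rows 240–300. I'll look straight down over the block and then the fixture.

```bash
python3 - <<'E'
from h import *
robot.move_ptp([534,318,230],down(1.26-np.pi))
d=robot.get_image("wrist");cv2.imwrite("pics/wb.png",d["img"]);np.save("wb.npy",d,allow_pickle=True)
robot.move_ptp([505,-30,300],down(1.26-np.pi))
d=robot.get_image("wrist");cv2.imwrite("pics/wf.png",d["img"]);np.save("wf.npy",d,allow_pickle=True)
print(robot.current_qpos(),robot.current_t())
E
```

```text
[-2.78301619e-01  1.35369912e-01  1.49306784e+00  4.17993380e-04
  1.51362103e+00 -3.11051549e+00] 3.6417
```

View pics/wb.png

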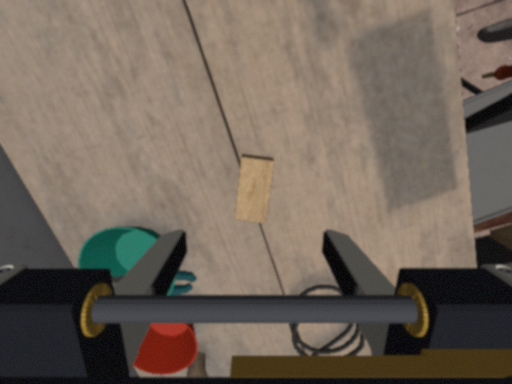

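View pics/wf.png

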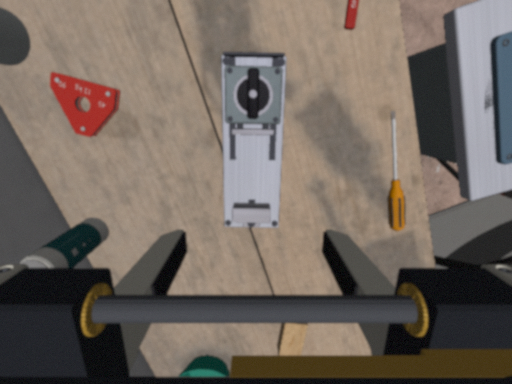

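The block view has its top face at about (240,158), (273,160), (266,222), (236,218). In the fixture view the bed spans about (222–285, 52–227), the knob is at (253,94) with its bar along the bed, and the stop face is near row 204. Next I'll segment these for exact values.

```bash
python3 - <<'E'
from h import *
b=np.load("wb.npy",allow_pickle=True).item();f=np.load("wf.npy",allow_pickle=True).item()
def seg(im,x0,y0,x1,y1,fn):
    h=cv2.cvtColor(im,cv2.COLOR_BGR2HSV).astype(int)[y0:y1,x0:x1]
    m=cv2.morphologyEx(fn(h).astype(np.uint8)*255,cv2.MORPH_OPEN,np.ones((3,3)))
    c=max(cv2.findContours(m,0,2)[0],key=cv2.contourArea)
    return c.reshape(-1,2)+[x0,y0]
def rect(d,c,z):
    P=np.array([onz(d,p,z) for p in c],np.float32); r=cv2.minAreaRect(P)
    q=cv2.boxPoints(r); e=max([q[1]-q[0],q[2]-q[1]],key=np.linalg.norm)
    print("c",np.round(r[0],1),"size",np.round(r[1],1),"yaw",np.arctan2(e[1],e[0])%np.pi)
im=b["img"];hs=cv2.cvtColor(im,cv2.COLOR_BGR2HSV)
print(hs[190,255],hs[190,300],hs[190,200],hs[230,300])
for t in(85,95,105): 
  c=seg(im,215,135,300,240,lambda h:(h[...,1]>t)&(h[...,2]>110)); rect(b,c,34)
im=f["img"];hs=cv2.cvtColor(im,cv2.COLOR_BGR2HSV)
print(hs[180,253],hs[180,300],hs[94,230])
for t in(25,35): 
  c=seg(im,205,40,300,240,lambda h:(h[...,1]<t)); rect(f,c,14)
c=seg(im,238,62,270,128,lambda h:h[...,2]<50); rect(f,c,85)
cv2.imwrite("pics/wfz.png",np.hstack([cv2.resize(im[40:240,200:310],None,fx=3,fy=3,interpolation=2),cv2.resize(b["img"][135:235,215:295],(480,600),interpolation=2)])[:600,:800])
E
```

```text
[ 17 102 170] [ 15  64 164] [ 15  55 157] [ 15  64 164]
c [541.7 338.4] size [91.6 45.4] yaw 1.1514865
c [528.4 343.4] size [88.7 11.3] yaw 1.154382
c [544.5 339.6] size [12.4  4.9] yaw 0.7327013
[118  17 184] [ 14  60 165] [103  27 134]
c [502.6 -49.4] size [274.7 102. ] yaw 1.2475888
c [500.2 -55.8] size [289.3 103.5] yaw 1.2476304
c [ 476.1 -131.6] size [37.4 56.8] yaw 1.7013148
```

View pics/wfz.png

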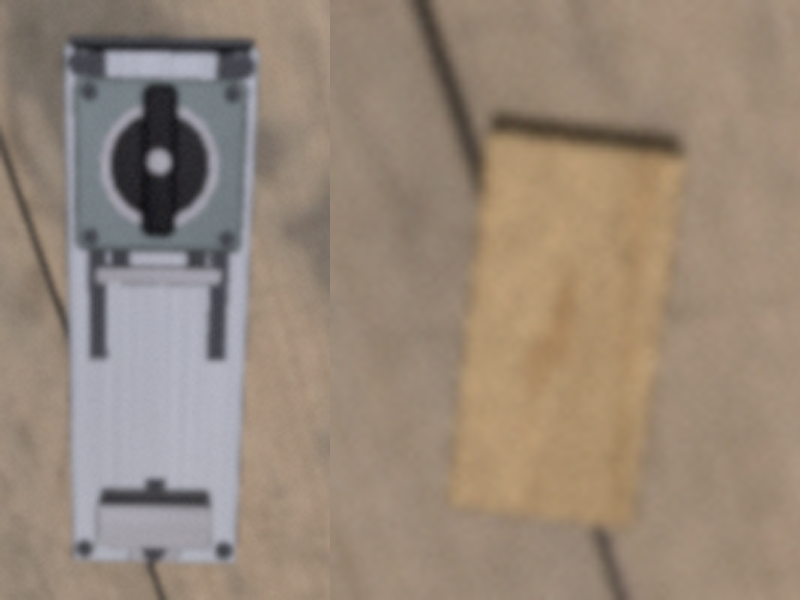

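The zoom shows the knob's centre dot at (252.7,94), the jaw's top front edge at row ~134.5, and the stop's face top edge at about (251,207.5). The bar is parallel to the bed. The block rectangle fits 91.6 x 45.4 mm.

```bash
python3 - <<'E'
from h import *
f=np.load("wf.npy",allow_pickle=True).item()
u=np.array([np.cos(1.2476),np.sin(1.2476)]);v=np.array([-u[1],u[0]])
o=np.array([500.4,-55.2])
for n,p,z in(("knob",(252.7,94),85),("stop",(251,207.5),46),("jaw",(253,134.5),40),("near",(252,226.7),14),("farL",(222,53.5),14),("farR",(285,55),14),("barA",(253.3,68),85),("barB",(252.3,118),85)):
    q=onz(f,p,z);print(n,q.round(1),(q-o)@u,(q-o)@v)
k=o-95*u
for a in (1.2476,1.2476-np.pi,1.2476-np.pi-.05):
    print(robot.inverse_kinematics([*k,62],down(a)))
print(robot.inverse_kinematics([541.7,338.4,8],down(1.1515)),robot.inverse_kinematics([541.7,338.4,8],down(1.1515-np.pi)))
E
```

```text
knob [ 474.9 -131.2] -80.18605149614994 -0.0021856016054847193
stop [531.4  33.7] 94.11252907116528 -1.2086965238808045
jaw [492.  -77.8] -24.135668414390267 0.8179999064591934
near [545.1  80.5] 142.86080219435837 0.6827809447854539
farL [ 500.5 -204.4] -141.4463608054468 -47.51803564040162
farR [ 410.2 -173.2] -140.55563693176256 48.002685136527326
barA [ 464.5 -161. ] -111.71906092188799 0.44543735666329304
barB [ 484.9 -102.2] -49.52407815932595 -0.22742106670740453
[-5.26732672e-01  3.24896849e-01  1.87500940e+00 -4.44089210e-16
  9.41686406e-01 -2.03536345e-01]
[-5.26732672e-01  3.24896849e-01  1.87500940e+00 -4.44089210e-16
  9.41686406e-01  2.93805631e+00]
[-5.26732672e-01  3.24896849e-01  1.87500940e+00 -4.44089210e-16
  9.41686406e-01  2.98805631e+00]
[ 3.84027480e-01  6.10850535e-01  1.54255944e+00 -4.44089210e-16
  9.88182680e-01  8.03323807e-01] [ 0.38402748  0.61085053  1.54255944  0.          0.98818268 -2.33826885]
```

The knob and the jaw agree: the fixture origin is 14.7 mm ahead of the bed's middle. The stop face is at x≈79.3, so about 26.3 mm of travel to contact. Now pick and place.

```bash
cat >> h.py <<'E'
YF=1.2476
U=np.array([np.cos(YF),np.sin(YF)])
O=np.array([500.4,-55.2])+14.7*U
E
python3 - <<'E'
from h import *
b=[541.7,338.4]; a=down(1.1515); c=O+17.5*U
robot.move_ptp([*b,110],a); robot.move_linear([*b,6],speed=100)
robot.move_gripper(0.0); print(robot.current_gripper_width()*93,robot.current_finger_force())
robot.move_linear([*b,130],speed=150)
robot.move_ptp([*c,130],down(YF)); robot.move_linear([*c,40],speed=100)
print(robot.move_linear([*c,19.5],speed=25,f_stop=4),robot.current_tcp_pos())
robot.move_gripper(0.8)
robot.move_linear([*c,120],speed=120)
robot.move_ptp([*(c-30*U),300],down(YF))
d=robot.get_image("wrist");cv2.imwrite("pics/w2.png",d["img"]);np.save("w2.npy",d,allow_pickle=True)
print(robot.current_t())
E
```

```text
45.681731247547575 29.920742511749268
True [510.24826364 -24.60666128  19.92258276]
15.525
```

View pics/w2.png

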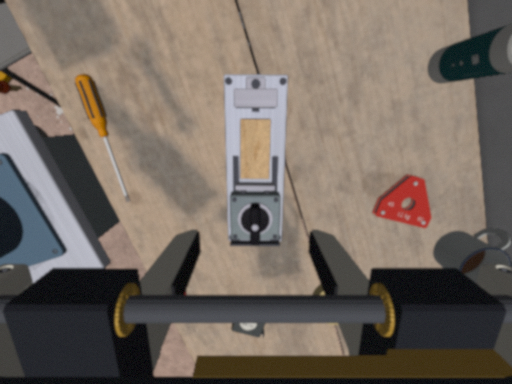

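The block lies flat and lengthwise between jaw and stop: block (256, rows 119–180), stop (256,97), knob (255,217). Now grip the knob and wind most of the way.

```bash
cat >> h.py <<'E'
def turn(th,w=0.8,th0=0):
    p=O+(-95+12*th)*U
    robot.move_linear([*p,62],down(YF-th),speed=12*w)
    return robot.current_ft_torque(),robot.current_contact_force()
E
python3 - <<'E'
from h import *
np.set_printoptions(precision=3,suppress=True)
k=O-95*U
robot.move_gripper(0.5)
robot.move_ptp([*k,150],down(YF)); robot.move_linear([*k,62],speed=100)
robot.move_gripper(0.0); print(robot.current_gripper_width()*93,robot.current_ft_torque(),robot.current_contact_force(),robot.current_t())
for th in(.3,.9,1.5,1.7,1.8): print(th,*turn(th),robot.current_qpos()[5],robot.current_t())
E
```

```text
15.515902761967302 [-0.035  0.421 -0.008] [-2.15  -0.091  3.298] 18.5333
0.3 [-0.135  0.348 -0.221] [-0.87  -0.826  2.946] 0.13199488828893938 19.0583
0.9 [-0.869  0.018 -0.052] [ 0.342 -3.943 -0.209] 0.747083814294787 19.9583
1.5 [-1.459  0.078 -0.052] [ 0.851 -8.299 -0.828] 1.3626568864734458 20.8583
1.7 [-1.59   0.17  -0.201] [ 0.974 -9.442 -0.906] 1.5680794839154129 21.2583
1.8 [-1.677  0.194 -0.215] [  0.41  -10.221  -0.62 ] 1.6706968482334608 21.5333
```

The side force along −travel has grown to 10 N, so the knob lags the tool. I'll release, look, and regrip centred.

```bash
python3 - <<'E'
from h import *
np.set_printoptions(precision=3,suppress=True)
robot.move_gripper(0.5)
p=robot.current_tcp_pos();print(p,(np.array(p[:2])-O)@U,robot.current_eef_rot(),YF-1.8)
robot.move_linear([*p[:2],130],speed=150)
robot.move_ptp([*(O-40*U),260],down(YF))
d=robot.get_image("wrist");cv2.imwrite("pics/w3.png",d["img"]);np.save("w3.npy",d,allow_pickle=True)
cv2.imwrite("pics/w3z.png",cv2.resize(d["img"][40:240,180:340],None,fx=3,fy=3,interpolation=2))
print(robot.current_t())
E
```

```text
[ 481.73  -110.746   61.973] -73.29970689592298 [-3.142  0.    -0.552] -0.5524
24.4083
```

View pics/w3z.png

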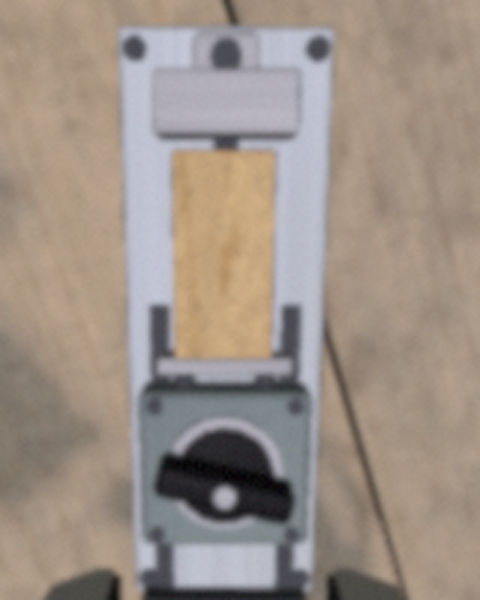

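The block is unmoved, the jaw now touches or nearly touches its near end, and about 16 zoom px of gap remain to the stop. The bar runs (162,474)–(290,502), so the knob is at about 1.79 rad as commanded; only the centre estimate is off. I'll measure it.

```bash
python3 - <<'E'
from h import *
d=np.load("w3.npy",allow_pickle=True).item();V=np.array([-U[1],U[0]])
for n,x,y,z in(("dot",224,498,85),("stop",226,136,46),("blkfar",224,152,48),("blknear",226,358,48),("jaw",226,357,40),("bedfar",226,28,14),("barL",160,490,85),("barR",292,518,85),("bL",172,250,48),("bR",276,250,48)):
    q=onz(d,(180+x/3,40+y/3),z)-O; print(n,q@U,q@V)
E
```

```text
dot -75.0406890137003 -0.4775500953260344
stop 79.19120281515518 -1.6114953096135618
blkfar 72.52118345312496 -0.7244036482913365
blknear -18.09038701558616 -1.532624610459859
jaw -18.954401980523947 -1.5565617666884508
bedfar 127.81742862625966 -1.7461791604458354
barL -71.19315267639828 28.190336080000304
barR -84.69548756087606 -31.263779167155295
bL 31.14583118371012 22.920704302288442
bR 31.049340608343467 -24.242083065288387
```

The real centre is about 1.5 mm further back. I'll correct for it, regrip, wind to just before contact at about 2.35 rad, then go in small steps while watching the torque.

```bash
cat >> h.py <<'E'
O=O-1.5*U
E
python3 - <<'E'
from h import *
np.set_printoptions(precision=3,suppress=True)
k=O+(-95+12*1.79)*U
robot.move_gripper(0.5)
robot.move_ptp([*k,130],down(YF-1.79)); robot.move_linear([*k,62],speed=80)
robot.move_gripper(0.0); print(robot.current_gripper_width()*93,robot.current_ft_torque(),robot.current_contact_force(),robot.current_t())
for th in(1.95,2.1,2.2,2.28,2.36,2.44,2.52):
    t,f=turn(th,.4); robot.sleep(.1); print(th,t[2],robot.current_ft_torque()[2],np.array(f[:2])@U,robot.current_t())
    if abs(robot.current_ft_torque()[2])>.27: break
E
```

```text
15.655317698697923 [ 0.064  0.173 -0.094] [-0.565 -0.287  1.079] 27.7417
1.95 -0.0005351569318689554 0.007414554351580842 -0.43485960341495283 28.3917
2.1 -0.06177336906616389 -0.014743775235829372 -1.0407212696195536 29.0167
2.2 -0.06742674620754772 -0.10625939682807538 -2.5493679782499257 29.5167
2.28 -0.096529979113127 -0.07269869672702896 -2.6743923305553805 29.9667
2.36 -0.04563774559725233 -0.09230087997555217 -2.215123865966913 30.4167
2.44 -0.07522768888491464 -0.03565194364119738 -2.4408841642133674 30.8667
2.52 0.014010518725956295 0.0027150269379081424 -2.595873621959063 31.3167
```

Torque at rest isn't informative, so I'll release and look again. At 2.52 rad I expect about 4 N.

```bash
python3 - <<'E'
from h import *
robot.move_gripper(0.5)
p=robot.current_tcp_pos()
robot.move_linear([*p[:2],130],speed=150)
robot.move_ptp([*(O-70*U),200],down(YF))
d=robot.get_image("wrist");np.save("w4.npy",d,allow_pickle=True)
cv2.imwrite("pics/w4z.png",cv2.resize(d["img"][0:200,160:360],None,fx=3,fy=3,interpolation=2))
print(robot.current_t())
E
```

```text
34.8333
```

View pics/w4z.png

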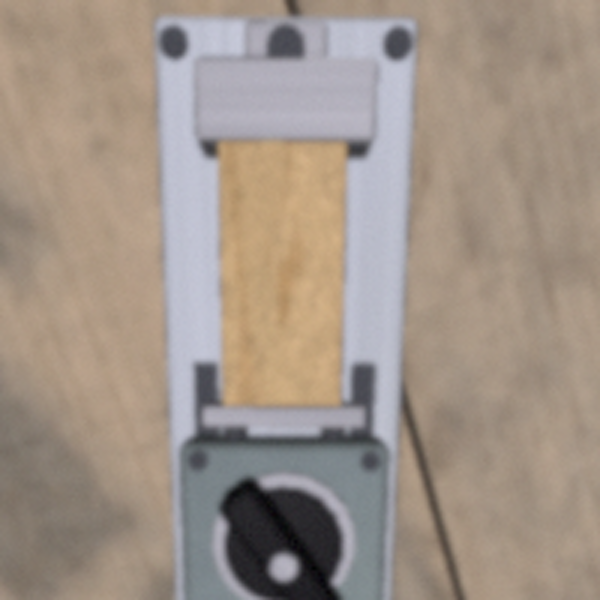

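The block now bears on the stop (row 140). The jaw front is at row 405, the carriage front at ~440, and the knob dot at (284,568). I'll measure the jaw-to-carriage distance against the earlier free state.

```bash
python3 - <<'E'
from h import *
for n,off,L in(("w3.npy",(180,40),dict(car=(226,387,47),jawf=(226,358,40),jawb=(226,377,40),dot=(224,498,85))),
 ("w4.npy",(160,0),dict(car=(285,440,47),jawf=(285,405,40),jawb=(285,427,40),stop=(285,140,46),bnear=(285,405,48),dot=(284,568,85),barE=(238,492,85)))):
    d=np.load(n,allow_pickle=True).item()
    for k,(x,y,z) in L.items(): print(n,k,(onz(d,(off[0]+x/3,off[1]+y/3),z)-O)@U)
    g=cv2.cvtColor(d["img"],cv2.COLOR_BGR2HSV).astype(int); 
    r0=(off[1]+(340 if n=="w3.npy" else 390)//3)
    print([tuple(g[r,int(off[0]+(226 if n=="w3.npy" else 285)/3)]) for r in range(r0,r0+24)])
E
```

```text
w3.npy car -30.69076545070005
w3.npy jawf -17.93816201125652
w3.npy jawb -27.199214978224582
w3.npy dot -73.54068901370029
[(np.int64(17), np.int64(93), np.int64(202)), (np.int64(16), np.int64(92), np.int64(207)), (np.int64(17), np.int64(90), np.int64(205)), (np.int64(16), np.int64(92), np.int64(205)), (np.int64(17), np.int64(90), np.int64(203)), (np.int64(16), np.int64(84), np.int64(192)), (np.int64(14), np.int64(52), np.int64(173)), (np.int64(0), np.int64(11), np.int64(164)), (np.int64(130), np.int64(13), np.int64(173)), (np.int64(125), np.int64(15), np.int64(181)), (np.int64(125), np.int64(17), np.int64(179)), (np.int64(126), np.int64(15), np.int64(173)), (np.int64(123), np.int64(17), np.int64(176)), (np.int64(118), np.int64(19), np.int64(165)), (np.int64(113), np.int64(23), np.int64(131)), (np.int64(109), np.int64(24), np.int64(85)), (np.int64(96), np.int64(21), np.int64(61)), (np.int64(85), np.int64(20), np.int64(77)), (np.int64(96), np.int64(25), np.int64(102)), (np.int64(98), np.int64(26), np.int64(119)), (np.int64(101), np.int64(27), np.int64(130)), (np.int64(101), np.int64(2
[... 721 characters left out ...]
 np.int64(178)), (np.int64(123), np.int64(15), np.int64(181)), (np.int64(125), np.int64(17), np.int64(182)), (np.int64(123), np.int64(16), np.int64(180)), (np.int64(120), np.int64(16), np.int64(189)), (np.int64(118), np.int64(19), np.int64(191)), (np.int64(114), np.int64(22), np.int64(175)), (np.int64(115), np.int64(21), np.int64(131)), (np.int64(107), np.int64(21), np.int64(86)), (np.int64(103), np.int64(23), np.int64(77)), (np.int64(97), np.int64(24), np.int64(97)), (np.int64(98), np.int64(24), np.int64(115)), (np.int64(98), np.int64(22), np.int64(126)), (np.int64(102), np.int64(25), np.int64(133)), (np.int64(101), np.int64(26), np.int64(138)), (np.int64(102), np.int64(31), np.int64(138))]
```

Contact is confirmed with about 1–2 mm of spring compression (2–4 N). Another 0.26 rad (3.1 mm, about 6 N) brings it to 8–10 N.

```bash
python3 - <<'E'
from h import *
k=O+(-95+12*2.52)*U
robot.move_ptp([*k,130],down(YF-2.52)); robot.move_linear([*k,62],speed=80)
robot.move_gripper(0.0); print(robot.current_gripper_width()*93,robot.current_ft_torque()[2])
for th in(2.6,2.7,2.78):
    t,f=turn(th,.4); robot.sleep(.2); print(th,t[2],robot.current_ft_torque()[2],np.array(f[:2])@U)
robot.move_gripper(0.5)
p=robot.current_tcp_pos()
robot.move_linear([*p[:2],130],speed=150)
robot.move_ptp([*(O-70*U),200],down(YF))
d=robot.get_image("wrist");np.save("w5.npy",d,allow_pickle=True)
cv2.imwrite("pics/w5z.png",cv2.resize(d["img"][0:200,160:360],None,fx=3,fy=3,interpolation=2))
print(robot.current_t())
E
```

```text
15.872219295363937 -0.09816920544012431
2.6 -0.035947785845115064 -0.023027455450706714 -1.7714129686221756
2.7 0.029697900347862072 0.0300578393253518 -3.0192193197477697
2.78 0.006706016831700974 0.00779905990212524 -2.207632575337922
44.0167
```

View pics/w5z.png

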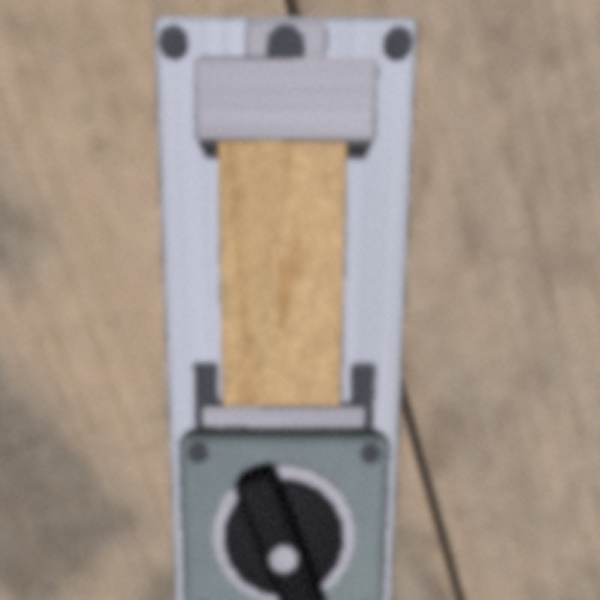

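The camera pose is the same. The knob dot moved from row 568 to 559 (3 mm), the corner screws from 460 to 452, and jaw and block did not move. That puts the spring at about 4–5 mm, or 8–10 N. Handing in.

```bash
python3 -c "
from bench import robot
print(robot.hand_in())"
```

```text
the job is handed in; nothing more can be done
None
```

The pine block is clamped flat and lengthwise against the end stop with an estimated 8–10 N; that comes from spring travel in the images because torque readings were uninformative. The gripper is clear, and the job was handed in at about 44 s with no verdict returned.

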